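# Test the tip alarm, then hang the fixture plate out to the gauge and hold it

## Task

First check the tip alarm: press its test button so that its lever drops, then lift the lever back until it stands up by itself and let go of it. Then slide the fixture plate straight out along its riser block, die end first and without lifting it off, until its front end is level with the tip of the gauge's pointer. That far out it would tip over, so finish while still holding the plate, flat on the riser and clear of the gauge; leave everything else on the bench where it is.

Things in the scene. Friction and masses are not known exactly. Their poses are not given: they have to be found in the camera images.
- riser: Dark steel block, fixed to the bench, 140 mm long (its x), 70 mm wide (y), 50 mm tall (z); thin 6 mm flanges along the foot of both long sides. Origin: centre of its underside. Its +x is the direction in which the plate is slid out; the plate leaves it over the edge at x = +70 mm, y = 0 is its middle line.
- plate: Loose aluminium plate lying along the riser, 240 mm long (x), 60 wide (y), 10 thick, about 0.55 kg. Origin: centre of its underside. On its tail (-x) stands a dark handle block; on its front (+x) a steel die, 40 x 40 x 18 mm, 85 mm from the origin. Centre of mass 19 mm ahead of the origin: stable at first, but at the mark 34 to 74 mm past the riser's edge: it tips unless held.
- plate_handle (a point): Centre of the upright handle block on the plate's tail: 36 mm along the plate (x), 14 mm across it (y), 36 mm tall, from 10 to 46 mm above the plate's underside; this point is 95 mm behind the plate's origin and 28 mm above its underside. Pinch it across the plate.
- plate_nose (a point): Middle of the plate's front end face, 120 mm ahead of its origin on its x axis, at half its thickness (5 mm above its underside).
- mark_tip (a point): Tip of the gauge's pointer: a steel blade 4 mm thick and wide, 58 mm above the bench, pointing square at the riser's middle line from its +y side, 8 to 25 mm clear of the plate's edge. The front end of the plate (plate_nose) must come to the same x in the riser's frame as this tip. Axes as the riser's.
- alarm: Tip alarm: grey box fixed to the bench, 60 mm deep (its x), 140 mm wide (y), 50 mm tall; origin: centre of its underside; its front is the -x side. The button is at its -y end, the lever at its +y end, both on top, 70 mm apart.
- button_top (a point): Centre of the top of the round black test button, 28 mm across, 64 mm above the bench, pressed straight down.
- test_button (a joint): Travel of the test button in m: 0 out, 0.007 fully pressed; spring, about 4 N at full travel. The lever trips at about 4 mm: press it fully. It springs back when released.
- lever_tip (a point): Centre of the black knob at the end of the lever, 70 mm from the hinge axis: 14 mm wide along the box's y, 18 mm along the lever, 16 mm thick; the lever below it is 6 mm wide. At rest the lever stands up on the box; dropped, it points forward to the box's -x, the knob beyond the box's front and free from above and at both sides.
- lever_hinge (a point): Middle of the lever's hinge axis, which runs along the box's y, 40 mm above the bench.
- trip_lever (a joint): Angle of the lever in rad: 0 standing, leaning back 0.16 rad past upright to the box's +x against its stop; it grows as the lever swings forward and down to the box's -x, 1.40 fully dropped (0.33 rad above level). Light hinge without spring, 40 g lever: it falls forward when past upright (above 0.16) and stays back by its own weight below that. With the button held down it cannot go fully back.
- gauge: The pointer gauge of mark_tip, fixed to the bench. Origin: on the bench straight below the pointer's tip; its foot and post stand 45 mm off along its +y.
- hammer: Bystander: hammer lying on the bench nearest the robot, 220 mm long.
- screwdriver: Bystander: screwdriver lying on the bench to the robot's left, 170 mm long.
- jar: Bystander: small jar, 48 mm across, 55 mm tall, beyond the riser; origin under its centre.
- loupe: Bystander: black eye loupe, 38 mm across, 36 mm tall, beyond the riser; origin under its centre.
- block: Bystander: flat steel block 50 x 30 x 12 mm, between the riser's way out and the alarm, on the robot's side.
- tray: Bystander: small white open tray 100 x 70 x 25 mm, beyond the alarm.

How it is judged:
By the outcome, as a careful person would: the job done as asked, in the order asked, and still so for the second after the job is handed in, while the arm keeps its last pose, push and grip.
It also fails if it takes over 58 s, if anything falls off the work surface, if the arm or the gripper's body presses on something with over 40 N, if the wrist force passes 120 N, or if a joint passes its speed limit or range.

## Robot

A 6-joint arm with a two-finger parallel gripper is mounted at the origin on the work surface. World frame = base frame: x ahead of the robot, y to its left, z up, the work surface at z = 0. Lengths are in m, angles in rad, forces in N, time in s.
With the tool pointing down it reaches from about 0.325 to 0.775 m from the base axis. Payload 5.5 kg.
Tool frame: the origin (TCP) lies at the very end of the fingers, on their centre line; the grasp point (between the pads) lies 19 mm behind it; z points along the fingers, y is the line along which they close (so a half turn about z gives the same grasp; the last joint's range is limited). The gripper opens to 88 mm and grips with 3 to 60 N. Pads are 20 mm wide; open, the fingers measure 115 mm over their backs; the gripper's body (75 mm by 178 mm) begins 61 mm behind the grasp point.
Start: joints at [1.177, 0.091, 1.231, -0, 1.82, -0.057], TCP at [0.198, 0.566, 0.223] pointing down, gripper open.
Joint ranges: [-2.87, 2.87], [-0.86, 2.18], [0.17, 2.46], [-1.51, 4.65], [0.06, 2.69], [-2.65, 2.65]. Speed limits (rad/s): [2.57, 2.57, 3.01, 3.14, 3.14, 3.14].

## Interface

Orientations are given as a unit quaternion [w, x, y, z].
In Python, from cell import arm gives the robot as it stands.
- The arm moves only by the shell command python3 steer.py 'ROWS' [OPENING] [FORCE]. ROWS is rows parted by semicolons, their numbers by spaces, 1 to 8 of them, each of 6 numbers: dx, dy, dz in m, then a rotation vector rx, ry, rz in rad; each row shifts and turns the commanded pose from where the row before left it, along the tool's axes as they then stand; what a row does not reach is not made up. A row lasts 1/8 s, in which the tool goes at most 0.0625 m and 0.188 rad, less where a joint would pass 70% of its speed; a pose out of reach is approached as far as the arm can. OPENING is the finger opening in m, set as the command begins (- or left out keeps the last). The fingers move at their own pace and stop on an object; FORCE is the grip in N (left out, the last holds). Time passes only in rows, so rows that do not move let the fingers close. It prints the time, the measured TCP pose, the force, the opening and the grip force at its end.
- arm.get_obs(): the state, without advancing time (a new reading comes with each control period).
- arm.capture(name): name is "scene" or "top" or "wrist"; returns a dict with "frame" (384x512x3 uint8, red, green, blue), "intrinsics" (3x3 intrinsics, pixels), "rvec" (rotation vector, rad) and "tvec" (3), from world to camera coordinates, as OpenCV has them. Camera axes: x right, y down, z forward; pixel columns grow to the right and rows downward; lengths in m; the calibration is good to about 2 mm. A picture is of the moment at which its call begins. There is no depth.
- arm.sign_off(): hands the job in; it is judged then, once.
The state is a dict: "time": time; "joint_positions": joint angles; "qvel": joint speeds; "effort": joint torques, N m; "ee_pos": TCP position; "eef_rot": TCP orientation; "ft_force": force on the tool from outside, world axes, zero at the start; "moment": the same for the moment, N m; "opening": finger opening in m; "grip_force": force on a finger pad.
Only numpy, scipy, OpenCV 4.12 (cv2) and the standard library are available. Lean on these libraries where they do the work, as an engineer would, in place of code of your own. Each camera call takes 0.05 s, during which the arm holds its last target. There are 200 camera calls.

## Working session

There is one attempt and no reset: what is moved stays moved. The work goes in short steps, Python scripts to look and compute and a shell command to move; the robot and the scene stay as the last step left them, time stands still between calls to the robot, and variables do not carry over. Pictures are saved under pics/ and viewed, at most 11 in all, crops included, and the job is handed in when it is done.

```bash
ls; mkdir -p pics
python3 - <<'E'
from cell import arm
import cv2,numpy as np
for n in("scene","top"):
    c=arm.capture(n); np.savez(f"{n}.npz",**c); cv2.imwrite(f"pics/{n}0.png",c["frame"][:,:,::-1])
    print(n,c["intrinsics"].tolist(),c["rvec"],c["tvec"])
o=arm.get_obs();print(o)
E
```

```text
cell.py
pics
steer.py
scene [[452.53898920776913, 0.0, 261.6445019991356], [0.0, 452.53898920776913, 191.82411737613108], [0.0, 0.0, 1.0]] [ 2.12129128  1.6357171  -0.46303331] [-0.08949237 -0.44822721  1.49207468]
top [[436.73971934370627, 0.0, 255.17813464670556], [0.0, 436.73971934370627, 188.2399466842482], [0.0, 0.0, 1.0]] [ 2.08831412 -2.14408708  0.1990256 ] [-0.04227502  0.58301511  1.078277  ]
{'time': 0.1, 'joint_positions': array([ 1.17734966e+00,  9.17930518e-02,  1.23176652e+00, -4.84443710e-06,
        1.81979395e+00, -5.67154557e-02]), 'qvel': array([ 0.0021333 ,  0.00090648, -0.00160981,  0.00182473,  0.00012963,
        0.00286678]), 'effort': array([ 2.51770565e-03, -4.47856271e+01, -4.07568634e+01,  7.00242841e-02,
        2.85081955e-02, -1.20767822e-04]), 'ee_pos': array([0.19815227, 0.56605415, 0.22161368]), 'eef_rot': array([-1.94211836e-04,  1.67571813e-01,  9.85859479e-01, -8.58752849e-04]), 'ft_force': array([0.33308997, 0.81124785, 0.3922743 ]), 'moment': array([-0.01581043,  0.0282459 , -0.01045397]), 'grip_force': 0.0, 'opening': 0.0874954319435226}
```

View pics/scene0.png

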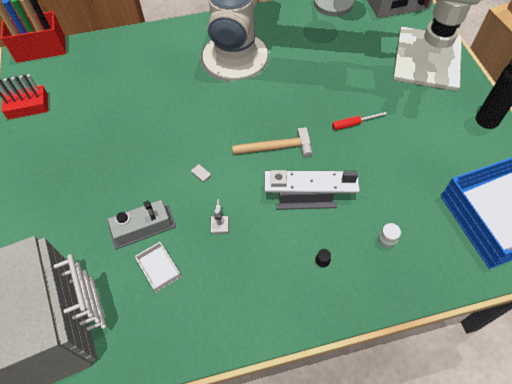

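View pics/top0.png

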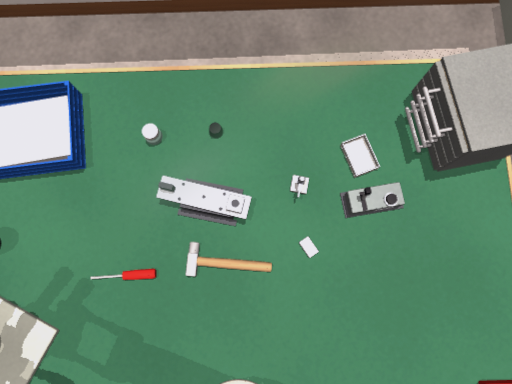

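The scene view shows the riser and plate at about (310,183) with the die to the left, the gauge at (219,217) and the alarm at (140,222). In the top view the plate is at (205,197), the gauge at (299,187), the alarm at (373,199) with its button at (391,199), and the block at (309,247). I'll zoom in next to get corners.

```bash
cat > h.py <<'E'
import numpy as np,cv2
from cell import arm
def load(n): return dict(np.load(f"{n}.npz"))
def proj(c,P): return cv2.projectPoints(np.float64(P).reshape(-1,3),c["rvec"],c["tvec"],c["intrinsics"],None)[0].reshape(-1,2)
def ray(c,uv,z):
    R=cv2.Rodrigues(c["rvec"])[0];o=-R.T@c["tvec"].ravel()
    d=R.T@np.linalg.solve(c["intrinsics"],[uv[0],uv[1],1]);return o+d*(z-o[2])/d[2]
def crop(c,x,y,w,h,s): return cv2.resize(c["frame"][y:y+h,x:x+w,::-1],None,fx=s,fy=s,interpolation=cv2.INTER_CUBIC)
E
python3 - <<'E'
from h import *
t=load("top");s=load("scene")
print(proj(t,[[0,0,0],[.5,0,0],[.5,.3,0]]),proj(s,[[0,0,0],[.5,0,0]]))
a=crop(t,150,165,133,75,6)
b=crop(t,280,165,133,75,6) 
cv2.imwrite("pics/c1.png",np.vstack([a[:,:798],b[:,:798]])[:600])
a=crop(s,255,160,114,57,7)
b=crop(s,105,165,133,85,6)
cv2.imwrite("pics/c2.png",b)
E
```

```text
[[238.05527927 424.38136233]
 [234.73101937 222.65931057]
 [123.38409272 225.60354486]] [[234.50190188  55.8789853 ]
 [275.01576899 179.2963445 ]]
```

```bash
python3 -c "
import cv2;print(cv2.imread('pics/c1.png').shape)
a=cv2.imread('pics/c1.png');cv2.imwrite('pics/c1.png',a[:600,:800])"
```

```text
(600, 798, 3)
```

Run:
```python
from h import *
t=load("top");s=load("scene")
cv2.imwrite("pics/c1.png",np.vstack([crop(t,153,170,160,60,5),np.hstack([crop(t,335,175,80,50,5),crop(s,100,195,80,50,5)])]))
cv2.imwrite("pics/c2.png",crop(s,205,160,160,80,5))
```

```text
(no output)
```

View pics/c1.png

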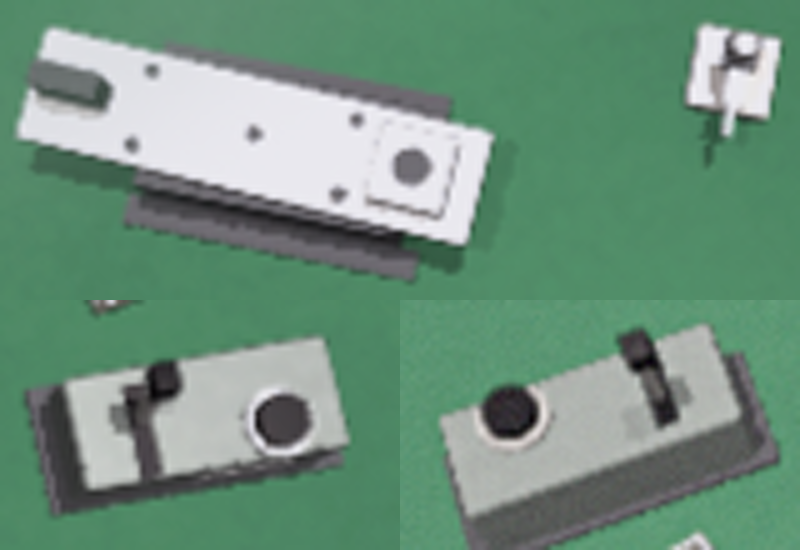

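View pics/c2.png

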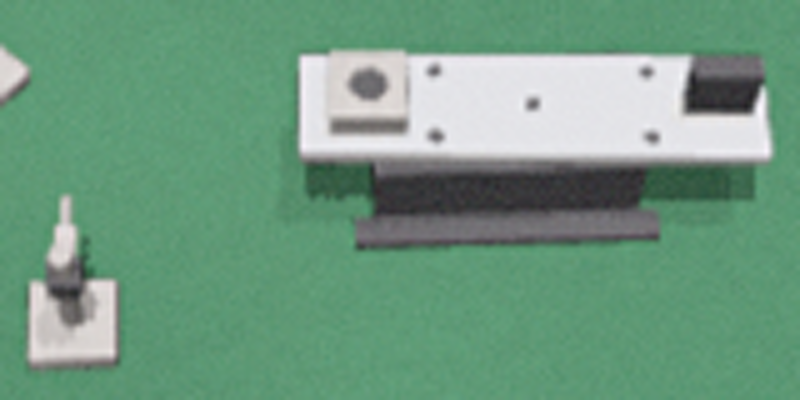

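Run:
```python
from h import *
from scipy.optimize import least_squares
t=load("top");s=load("scene")
px=lambda l,x0,y0,s=5,ou=0,ov=0:[(x0+(u-ou+.5)/s-.5,y0+(v-ov+.5)/s-.5) for u,v in l]
def fit(name,obs,x0):
    def pts(p,L):
        L=np.float64(L);c,sn=np.cos(p[2]),np.sin(p[2]);return np.c_[p[0]+c*L[:,0]-sn*L[:,1],p[1]+sn*L[:,0]+c*L[:,1],L[:,2]]
    for sel in [obs]+[[o] for o in obs if len(obs)>1]:
        f=lambda p:np.concatenate([(proj(c,pts(p,L))-np.array(U)).ravel() for c,L,U in sel])
        r=least_squares(f,x0);print(name,r.x.round(4),"rms px",np.sqrt(np.mean(r.fun**2)).round(2))
pz=.06
fit("plate",[(t,[[-.12,.03,pz],[.12,.03,pz],[.12,-.03,pz],[-.12,-.03,pz]],px([(48,28),(493,132),(467,245),(17,137)],153,170)),
 (s,[[.12,-.03,pz],[.12,.03,pz],[-.12,.03,pz]],px([(300,55),(300,155),(771,150)],205,160))],[.55,.06,-1.6])
fl=.048
# riser flange corners: outer edges, width unknown -> report raw
for nm,c,l,x,y in(("top",t,[(125,222),(415,281),(452,97)],153,170),("sc",s,[(357,222),(658,213)],205,160)):
    print("flange",nm,[ray(c,u,.006).round(4).tolist() for u in px(l,x,y)])
for nm,c,l,x,y in(("top",t,[(727,135)],153,170),("sc",s,[(66,197)],205,160)):
    print("tip",nm,[ray(c,u,.060).round(4).tolist() for u in px(l,x,y)])
h=.05
fit("alarm",[(t,[[.03,.07,h],[.03,-.07,h],[-.03,-.07,h],[-.03,.07,h]],px([(63,380),(323,338),(350,444),(88,490)],335,175,5,0,300)),
 (s,[[.03,-.07,h],[.03,.07,h],[-.03,-.07,h],[-.03,.07,h]],px([(472,518),(742,415),(440,415),(710,325)],100,195,5,400,300))],[.5,-.4,0.1])
print("button",ray(t,px([(282,420)],335,175,5,0,300)[0],.064),ray(s,px([(511,411)],100,195,5,400,300)[0],.064))
print("knob",ray(t,px([(163,382)],335,175,5,0,300)[0],.115),ray(s,px([(637,350)],100,195,5,400,300)[0],.115))
```

```text
plate [ 0.563   0.0769 -1.828 ] rms px 0.32
plate [ 0.5627  0.0761 -1.8318] rms px 0.14
plate [ 0.563   0.0779 -1.8208] rms px 0.14
flange top [[0.5267, 0.153, 0.006], [0.4908, -0.0025, 0.006], [0.5904, -0.0243, 0.006]]
flange sc [[0.579, -0.0193, 0.006], [0.6144, 0.1359, 0.006]]
tip top [[0.5561, -0.1675, 0.06]]
tip sc [[0.5566, -0.1665, 0.06]]
alarm [ 0.552  -0.3697  0.1456] rms px 0.57
alarm [ 0.5509 -0.3702  0.1439] rms px 0.39
alarm [ 0.5534 -0.3691  0.1473] rms px 0.5
button [ 0.54371086 -0.40478051  0.064     ] [ 0.54810519 -0.40516323  0.064     ]
knob [ 0.55581012 -0.3324051   0.115     ] [ 0.56132722 -0.3334095   0.115     ]
```

```bash
R='-0.031 -0.038 0 0 0 0'
python3 steer.py '-0.031 -0.038 0 0 0 0;-0.031 -0.038 0 0 0 0;-0.031 -0.038 0 0 0 0;-0.031 -0.038 0 0 0 0;-0.031 -0.038 0 0 0 0;-0.031 -0.038 0 0 0 0;-0.031 -0.038 0 0 0 0' 0 10
python3 steer.py '-0.031 -0.038 0 0 0 0;-0.031 -0.038 0 0 0 0;-0.031 -0.038 0 0 0 0;-0.031 -0.038 0 0 0 0;-0.031 -0.038 0 0 0 0;-0.031 -0.038 0 0 0 0;-0.031 -0.038 0 0 0 0'
python3 steer.py '-0.031 -0.038 0 0 0 0;-0.031 -0.038 0 0 0 0;-0.031 -0.038 0 0 0 0;-0.031 -0.038 0 0 0 0;-0.031 -0.038 0 0 0 0;-0.031 -0.038 0 0 0 0;-0.031 -0.038 0 0 0 0'
python3 steer.py '0 0 0 0 0 -0.16;0 0 0 0 0 -0.16;0 0 0 0 0 -0.16;0 0 0.03 0 0 0;0 0 0 0 0 0'
cat >> h.py <<'E'
from scipy.spatial.transform import Rotation as Ro
def tool(target,yaw=None):
    o=arm.get_obs();q=o["eef_rot"];M=Ro.from_quat([q[1],q[2],q[3],q[0]]).as_matrix()
    y=np.arctan2(M[1,1],M[0,1])
    print("t",round(o["time"],2),"pos",o["ee_pos"].round(4),"yawY",y.round(4),"z",M[:,2].round(3),"F",o["ft_force"].round(1),"open",round(o["opening"],4),"q",o["joint_positions"].round(2))
    print("tool delta",(M.T@(np.array(target)-o["ee_pos"])).round(4), "rz", None if yaw is None else (-(yaw-y)).round(4))
E
python3 - <<'E'
from h import *
tool([.546,-.405,.07],1.716)
E
```

```text
time: 0.98
ee_pos: [0.3153, 0.242, 0.2223]
eef_rot: [-0.0, 0.167, 0.986, -0.0]
ft_force: [0.6, -0.7, 0.1]
opening: 0.0212
grip_force: 0.0
time: 1.85
ee_pos: [0.4322, -0.0809, 0.2223]
eef_rot: [-0.0, 0.168, 0.986, 0.0]
ft_force: [0.3, 0.7, -0.6]
opening: 0.0004
grip_force: 0.0
time: 2.72
ee_pos: [0.5493, -0.4034, 0.2219]
eef_rot: [-0.0, 0.168, 0.986, 0.0]
ft_force: [0.3, -0.4, 0.8]
opening: 0.0003
grip_force: 0.0
time: 3.35
ee_pos: [0.5479, -0.4012, 0.1888]
eef_rot: [-0.002, -0.071, 0.997, 0.002]
ft_force: [0.5, -0.5, -0.6]
opening: 0.0005
grip_force: 0.0
t 3.35 pos [ 0.5479 -0.4012  0.1888] yawY 1.7138 z [-0.005  0.004 -1.   ] F [ 0.5 -0.5 -0.6] open 0.0005 q [-0.68  0.31  1.04 -0.    1.8  -2.4 ]
tool delta [ 0.0019 -0.0041  0.1188] rz -0.0022
```

```bash
python3 steer.py '0.002 -0.004 0.04 0 0 0;0 0 0.04 0 0 0;0 0 0.036 0 0 0;0 0 0 0 0 0' && python3 steer.py '0 0 0.004 0 0 0;0 0 0.004 0 0 0;0 0 0.004 0 0 0;0 0 0.003 0 0 0;0 0 0.002 0 0 0;0 0 0 0 0 0'
```

```text
time: 3.85
ee_pos: [0.5461, -0.405, 0.0732]
eef_rot: [-0.003, -0.071, 0.997, 0.002]
ft_force: [0.9, 1.3, 0.2]
opening: 0.0005
grip_force: 0.0
time: 4.6
ee_pos: [0.5479, -0.4065, 0.0602]
eef_rot: [0.0, -0.072, 0.997, -0.0]
ft_force: [0.9, -0.2, 1.9]
opening: 0.0006
grip_force: 1.2
```

```bash
python3 steer.py '0 0 0.003 0 0 0;0 0 0.002 0 0 0;0 0 0 0 0 0;0 0 0 0 0 0'; python3 steer.py '0 0 0.002 0 0 0;0 0 0.001 0 0 0;0 0 0 0 0 0'
```

```text
time: 5.1
ee_pos: [0.548, -0.4065, 0.0573]
eef_rot: [0.001, -0.072, 0.997, -0.001]
ft_force: [-2.1, 1.4, 11.0]
opening: 0.0004
grip_force: 5.6
time: 5.48
ee_pos: [0.548, -0.4065, 0.0572]
eef_rot: [0.001, -0.072, 0.997, -0.001]
ft_force: [-6.6, 5.4, 21.1]
opening: 0.0003
grip_force: 10.6
```

```bash
python3 steer.py '0 0 -0.03 0 0 0;0 0 -0.05 0 0 0;0 0 -0.05 0 0 0'
python3 - <<'E'
from h import *
tool([.482,-.344,.17],1.716)
for n in("top","scene"):
    c=arm.capture(n); np.savez(f"{n}1.npz",**c)
t=load("top1");s=load("scene1")
cv2.imwrite("pics/c3.png",np.hstack([crop(t,335,170,80,70,5),crop(s,100,180,80,70,5)]))
E
```

```text
time: 5.85
ee_pos: [0.5471, -0.4059, 0.1818]
eef_rot: [-0.001, -0.072, 0.997, 0.001]
ft_force: [0.7, -0.0, -0.2]
opening: 0.0003
grip_force: 0.0
t 5.85 pos [ 0.5471 -0.4059  0.1818] yawY 1.7139 z [-0.002  0.001 -1.   ] F [ 0.7 -0.  -0.2] open 0.0003 q [-0.69  0.31  1.05  0.    1.78 -2.4 ]
tool delta [0.0556 0.0705 0.012 ] rz -0.0021
```

View pics/c3.png

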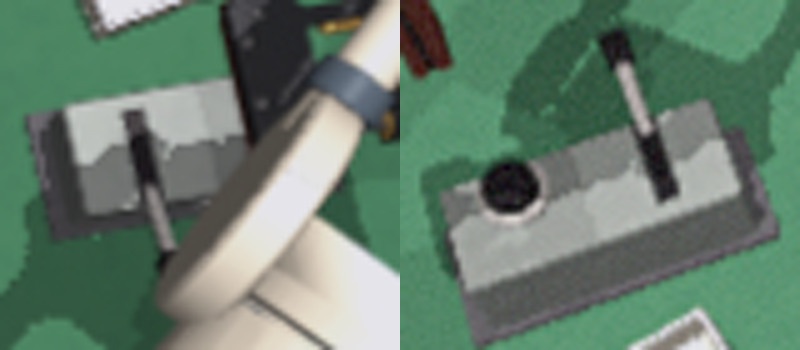

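The lever is down. In the scene crop its knob is at about (616,47), and the lever runs from there to the hinge at about (660,190). The robot covers the knob in the top view.

Run:
```python
from h import *
s=load("scene1")
u=(100+(216.5)/5-.5,180+(47.5)/5-.5)
p=ray(s,u,.065);print(p)
print(proj(s,[[.482,-.344,.063]]),u)
tool([p[0],p[1],.16],1.716)
```

```text
[ 0.48176431 -0.34533323  0.065     ]
[[143.51619594 189.37108534]] (142.8, 189.0)
t 5.95 pos [ 0.5491 -0.4075  0.1895] yawY 1.714 z [ 0.008 -0.007 -1.   ] F [ 0.2 -0.1  1. ] open 0.0006 q [-0.69  0.31  1.04 -0.    1.78 -2.4 ]
tool delta [0.058  0.0714 0.0284] rz -0.002
```

```bash
python3 steer.py '0.029 0.036 0 0 0 0;0.029 0.036 0 0 0 0;0 0 0.03 0 0 0;0 0 0 0 0 0;0 0 0 0 0 0' 0.045 5
python3 - <<'E'
from h import *
tool([.4812,-.3450,.044],1.716)
E
```

```text
time: 6.58
ee_pos: [0.48, -0.3434, 0.1515]
eef_rot: [-0.0, -0.072, 0.997, 0.0]
ft_force: [0.3, -0.6, 0.1]
opening: 0.0443
grip_force: 0.0
t 6.58 pos [ 0.48   -0.3434  0.1515] yawY 1.7139 z [-0.001  0.    -1.   ] F [ 0.3 -0.6  0.1] open 0.0443 q [-0.68  0.06  1.39 -0.    1.69 -2.39]
tool delta [-0.0011 -0.0018  0.1075] rz -0.0021
```

```bash
python3 steer.py '-0.001 -0.002 0.04 0 0 0;0 0 0.04 0 0 0;0 0 0.0275 0 0 0;0 0 0 0 0 0' && python3 steer.py '0 0 0 0 0 0;0 0 0 0 0 0;0 0 0 0 0 0;0 0 0 0 0 0' 0.008 4
python3 - <<'E'
from h import *
tool([.4812,-.3450,.044],1.716)
th=np.arange(1.24,-.11,-.1117)
P=np.c_[-.07*np.sin(th),.07*np.cos(th)];print(np.c_[th[1:],np.diff(P,axis=0)].round(4))
E
```

```text
time: 7.08
ee_pos: [0.4804, -0.3446, 0.042]
eef_rot: [-0.002, -0.071, 0.997, 0.002]
ft_force: [0.4, -0.1, 0.5]
opening: 0.0451
grip_force: 0.0
time: 7.58
ee_pos: [0.4816, -0.3458, 0.0452]
eef_rot: [0.001, -0.072, 0.997, -0.001]
ft_force: [-0.3, -1.1, 2.4]
opening: 0.014
grip_force: 4.0
t 7.58 pos [ 0.4816 -0.3458  0.0452] yawY 1.714 z [ 0.001 -0.002 -1.   ] F [-0.3 -1.1  2.4] open 0.014 q [-0.68  0.11  1.53 -0.    1.5  -2.39]
tool delta [0.0003 0.0008 0.0012] rz -0.002
[[ 1.1283e+00  2.9000e-03  7.2000e-03]
 [ 1.0166e+00  3.7000e-03  6.9000e-03]
 [ 9.0490e-01  4.5000e-03  6.4000e-03]
 [ 7.9320e-01  5.2000e-03  5.9000e-03]
 [ 6.8150e-01  5.8000e-03  5.3000e-03]
 [ 5.6980e-01  6.3000e-03  4.6000e-03]
 [ 4.5810e-01  6.8000e-03  3.8000e-03]
 [ 3.4640e-01  7.2000e-03  3.1000e-03]
 [ 2.3470e-01  7.5000e-03  2.2000e-03]
 [ 1.2300e-01  7.7000e-03  1.4000e-03]
 [ 1.1300e-02  7.8000e-03  5.0000e-04]
 [-1.0040e-01  7.8000e-03 -3.0000e-04]]
```

```bash
python3 steer.py '-0.003 0 -0.007 0 0 0;-0.004 0 -0.007 0 0 0;-0.0045 0 -0.0065 0 0 0;-0.005 0 -0.006 0 0 0;-0.006 0 -0.0055 0 0 0;-0.006 0 -0.0045 0 0 0' && python3 steer.py '-0.007 0 -0.004 0 0 0;-0.007 0 -0.003 0 0 0;-0.0075 0 -0.002 0 0 0;-0.0075 0 -0.0015 0 0 0;-0.008 0 -0.0005 0 0 0;-0.007 0 0 0 0 0;0 0 0 0 0 0'
python3 - <<'E'
from h import *
tool([.5477+.0035,-.3346,.0905],1.716)
E
```

```text
time: 8.32
ee_pos: [0.5099, -0.3414, 0.0812]
eef_rot: [0.0, -0.071, 0.997, -0.0]
ft_force: [0.5, -5.8, -0.6]
opening: 0.014
grip_force: 4.0
time: 9.2
ee_pos: [0.5539, -0.3349, 0.0919]
eef_rot: [0.0, -0.072, 0.997, -0.0]
ft_force: [2.2, -5.9, 0.7]
opening: 0.0135
grip_force: 4.0
t 9.2 pos [ 0.5539 -0.3349  0.0919] yawY 1.7143 z [ 0.001 -0.001 -1.   ] F [ 2.2 -5.9  0.7] open 0.0135 q [-0.6   0.23  1.31 -0.    1.6  -2.31]
tool delta [0.0026 0.0006 0.0014] rz -0.0017
```

```bash
python3 steer.py '-0.002 0 0 0 0 0;0 0 0 0 0 0' && python3 steer.py '0 0 0 0 0 0;0 0 0 0 0 0;0 0 0 0 0 0;0 0 0 0 0 0;0 0 -0.04 0 0 0;0 0 -0.04 0 0 0;0 0 -0.03 0 0 0' 0.045
python3 - <<'E'
from h import *
for n in("scene","wrist"):
    c=arm.capture(n); np.savez(f"{n}2.npz",**c)
s=load("scene2");w=load("wrist2")
cv2.imwrite("pics/c4.png",np.hstack([crop(s,100,180,80,70,5),cv2.resize(w["frame"][:,:,::-1],(400,300))[:350]if 0 else np.vstack([cv2.resize(w["frame"][:,:,::-1],(400,300)),np.zeros((50,400,3),np.uint8)])]))
tool([.5858,.1688,.2],-.257)
E
```

```text
time: 9.45
ee_pos: [0.5554, -0.3347, 0.0918]
eef_rot: [0.0, -0.072, 0.997, -0.0]
ft_force: [0.2, -5.3, -0.1]
opening: 0.014
grip_force: 4.0
time: 10.32
ee_pos: [0.5551, -0.3344, 0.2039]
eef_rot: [0.001, -0.072, 0.997, -0.0]
ft_force: [0.1, -0.5, -0.4]
opening: 0.0452
grip_force: 0.0
t 10.43 pos [ 0.5561 -0.3352  0.2066] yawY 1.7141 z [ 0.006 -0.004 -1.   ] F [0.8 0.7 0.7] open 0.0448 q [-0.59  0.22  1.12  0.    1.8  -2.31]
tool delta [-0.1013  0.4946  0.0047] rz 1.9711
```

View pics/c4.png

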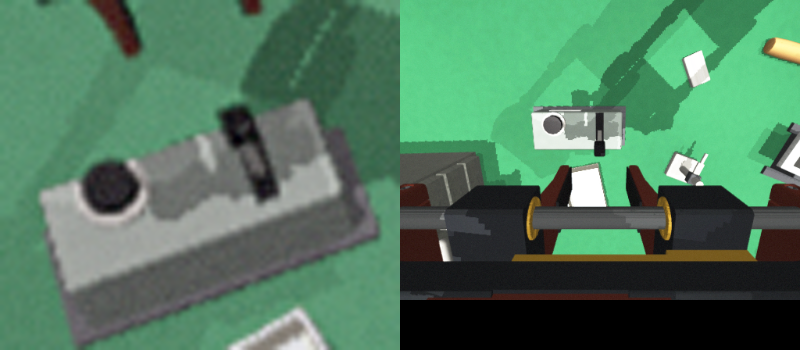

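The lever stands again, with its knob at scene crop (238,120), the same place as at the start. Next I move to the plate and check the riser fit with an overlay.

```bash
python3 steer.py '-0.01 0.0495 0 0 0 0;-0.01 0.0495 0 0 0 0;-0.01 0.0495 0 0 0 0;-0.01 0.0495 0 0 0 0;-0.01 0.0495 0 0 0 0;-0.01 0.0495 0 0 0 0;-0.01 0.0495 0 0 0 0;-0.01 0.0495 0 0 0 0' && python3 steer.py '-0.01 0.0495 0 0 0 0;-0.01 0.0495 0 0 0 0;0 0 0 0 0 0.18;0 0 0 0 0 0.18;0 0 0 0 0 0.18;0 0 0 0 0 0.18;0 0 0 0 0 0.18;0 0 0 0 0 0.18' && python3 steer.py '0 0 0 0 0 0.18;0 0 0 0 0 0.18;0 0 0 0 0 0.18;0 0 0 0 0 0.18;0 0 0 0 0 0.17;0 0 0 0 0 0'
python3 - <<'E'
from h import *
tool([.5858,.1688,.08],-.257)
t=load("top");s=load("scene")
def box(p,x0,x1,y0,y1,z):
    c,q=np.cos(p[2]),np.sin(p[2]);L=np.array([[x0,y0],[x1,y0],[x1,y1],[x0,y1]])
    return np.c_[p[0]+c*L[:,0]-q*L[:,1],p[1]+q*L[:,0]+c*L[:,1],[z]*4]
rp=(.5528,.0668,-1.797)
out=[]
for c,x,y,w,h in((t,153,170,100,60),(s,255,160,100,60)):
    im=crop(c,x,y,w,h,8);im=im[:360] if 0 else im
    for P,col in((box(rp,-.07,.07,-.035,.035,.05),(0,0,255)),(box(rp,-.07,.07,-.035,.035,0),(255,0,0))):
        k=((proj(c,P)-[x,y]+.5)*8-.5).astype(np.int32);cv2.polylines(im,[k],True,col,1)
    out.append(im[120:480] if c is t else im[0:240])
cv2.imwrite("pics/c5.png",np.vstack(out))
E
```

```text
time: 11.42
ee_pos: [0.5769, 0.0706, 0.1996]
eef_rot: [-0.001, -0.072, 0.997, 0.0]
ft_force: [-0.1, 0.6, 0.6]
opening: 0.0451
grip_force: 0.0
time: 12.42
ee_pos: [0.5827, 0.1697, 0.1994]
eef_rot: [-0.001, 0.454, 0.891, -0.001]
ft_force: [0.0, -0.6, 0.5]
opening: 0.0446
grip_force: 0.0
time: 13.18
ee_pos: [0.5828, 0.1697, 0.1997]
eef_rot: [-0.001, 0.791, 0.612, -0.001]
ft_force: [-0.6, -0.3, -0.0]
opening: 0.045
grip_force: 0.0
t 13.18 pos [0.5828 0.1697 0.1997] yawY -0.2545 z [-0.002 -0.    -1.   ] F [-0.6 -0.3 -0. ] open 0.045 q [0.23 0.11 1.25 0.   1.78 0.48]
tool delta [0.     0.0034 0.1197] rz 0.0025
```

View pics/c5.png

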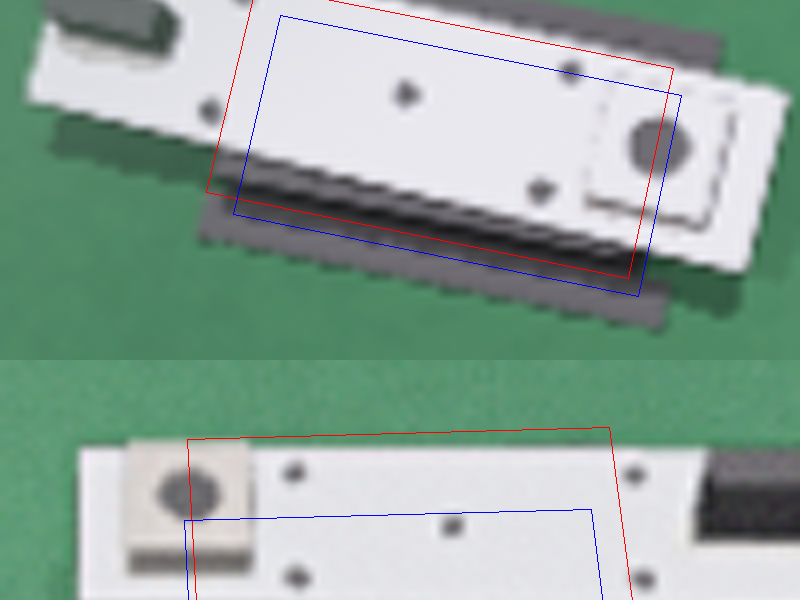

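The top overlay puts the riser model too near the robot. The real top near edge runs about (215,170) to (640,252), where the model has (206,192) to (628,278). My scene flange points were on the inner edge, so I'll refit with the outer ones.

Run:
```python
from h import *
t=load("top");s=load("scene")
g=lambda c,u,v,x,y,z,k=5:ray(c,(x+(u+.5)/k-.5,y+(v+.5)/k-.5),z)[:2]
nt,nn=g(t,125,224,153,170,.003),g(t,415,281,153,170,.003)
fn=g(t,452,97,153,170,.003)
sn,st=g(s,357,246,205,160,.0),g(s,658,238,205,160,.0)
for n,p in zip(("near tail","near nose","far nose top","far nose sc","far tail sc"),(nt,nn,fn,sn,st)):print(n,p.round(4))
for a,b in((nt,nn),(st,sn)):d=b-a;print("len",np.hypot(*d).round(4),"ang",np.arctan2(d[1],d[0]).round(4))
print("centres",((nt+fn)/2).round(4),((nt+sn)/2).round(4),((nn+st)/2).round(4), "width",np.hypot(*(nn-fn)),np.hypot(*(nn-sn)))
R=cv2.Rodrigues(t["rvec"])[0];print(-R.T@t["tvec"].ravel())
```

```text
near tail [0.5261 0.1535]
near nose [ 0.4911 -0.0023]
far nose top [ 0.591  -0.0242]
far nose sc [ 0.5897 -0.0222]
far tail sc [0.6258 0.1327]
len 0.1597 ang -1.7913
len 0.1591 ang -1.7995
centres [0.5586 0.0647] [0.5579 0.0657] [0.5585 0.0652] width 0.10225123919793695 0.1005702072491332
[ 0.36261511 -0.0623067   1.17004412]
```

```bash
python3 steer.py '0 0.0045 0.045 0 0 0;0 0 0.045 0 0 0;0 0 0.03 0 0 0;0 0 0 0 0 0;0 0 0 0 0 0'
python3 - <<'E'
from h import *
tool([.5871,.1688,.064],-.257)
c=arm.capture("top"); np.savez("top3.npz",**c);s=arm.capture("wrist")
cv2.imwrite("pics/c6.png",np.hstack([crop(c,150,165,80,60,5),cv2.resize(s["frame"][:,:,::-1],(400,300))]))
E
```

```text
time: 13.8
ee_pos: [0.5881, 0.1688, 0.0829]
eef_rot: [0.0, 0.791, 0.612, 0.001]
ft_force: [-0.1, 0.5, 0.9]
opening: 0.0451
grip_force: 0.0
t 13.8 pos [0.5881 0.1688 0.0829] yawY -0.2544 z [ 0.001  0.    -1.   ] F [-0.1  0.5  0.9] open 0.0451 q [0.22 0.14 1.43 0.   1.57 0.48]
tool delta [-0.0002 -0.001   0.0189] rz 0.0026
```

View pics/c6.png

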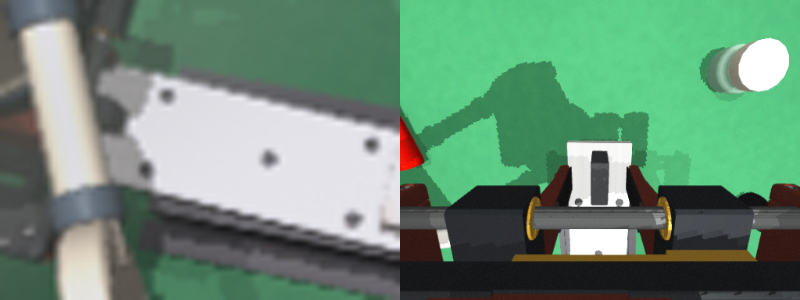

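The wrist view shows the handle at (600,178), midway between the fingers and aligned with them. The top view shows the plate undisturbed. I'll go down and grip.

```bash
python3 steer.py '0 -0.001 0.0185 0 0 0;0 0 0 0 0 0;0 0 0 0 0 0' && python3 steer.py '0 0 0 0 0 0;0 0 0 0 0 0;0 0 0 0 0 0;0 0 0 0 0 0;0 0 0 0 0 0' 0.005 45
python3 - <<'E'
from h import *
tool([.5871,.1688,.064],-.2254)
E
```

```text
time: 14.28
ee_pos: [0.5864, 0.1688, 0.0628]
eef_rot: [-0.0, 0.792, 0.611, -0.0]
ft_force: [-0.8, -0.8, 0.1]
opening: 0.045
grip_force: 0.0
time: 14.9
ee_pos: [0.587, 0.1688, 0.0634]
eef_rot: [0.0, 0.792, 0.611, 0.0]
ft_force: [1.6, -0.4, 0.7]
opening: 0.0137
grip_force: 45.0
t 14.9 pos [0.587  0.1688 0.0634] yawY -0.2558 z [ 0.001 -0.    -1.   ] F [ 1.6 -0.4  0.7] open 0.0137 q [ 0.22  0.15  1.45 -0.    1.54  0.48]
tool delta [ 0.      0.0001 -0.0006] rz -0.0304
```

```bash
python3 steer.py '0 0 0.001 0 0 0;-0.006 -0.0005 0 0 0 -0.004;-0.012 -0.0007 0 0 0 -0.004;-0.012 -0.0007 0 0 0 -0.005;-0.012 -0.0007 0 0 0 -0.005;-0.012 -0.0007 0 0 0 -0.005;-0.012 -0.0007 0 0 0 -0.004;-0.006 -0.0005 0 0 0 -0.0034' && python3 steer.py '-0.01 -0.0002 0 0 0 0;-0.01 0 0 0 0 0;0 0 0 0 0 0;0 0 0 0 0 0'
python3 - <<'E'
from h import *
tool([.5556,.0534,.0634],-.2254)
E
```

```text
time: 15.9
ee_pos: [0.5654, 0.1007, 0.0635]
eef_rot: [-0.0, 0.782, 0.623, 0.002]
ft_force: [1.9, 5.5, 4.4]
opening: 0.0137
grip_force: 45.0
time: 16.4
ee_pos: [0.5605, 0.0804, 0.0633]
eef_rot: [0.0, 0.782, 0.623, 0.001]
ft_force: [0.3, -0.7, 5.8]
opening: 0.0136
grip_force: 45.0
t 16.4 pos [0.5605 0.0804 0.0633] yawY -0.2259 z [ 0.001  0.    -1.   ] F [ 0.3 -0.7  5.8] open 0.0136 q [ 0.08  0.03  1.58 -0.    1.53  0.31]
tool delta [-0.0274  0.0012 -0.0001] rz -0.0005
```

```bash
python3 steer.py '-0.008 0.0005 0.0005 0 0 0;-0.008 0.0005 0 0 0 0;-0.006 0 0 0 0 0;0 0 0 0 0 0;0 0 0 0 0 0'
python3 - <<'E'
from h import *
tool([.5556,.0534,.0634],-.2254)
for n in("top","scene"):
    c=arm.capture(n); np.savez(f"{n}4.npz",**c)
t=load("top4");s=load("scene4")
cv2.imwrite("pics/c7.png",np.vstack([crop(t,185,172,130,60,6)[:,:780],crop(s,200,165,130,40,6)]))
E
```

```text
time: 17.02
ee_pos: [0.5571, 0.0595, 0.0634]
eef_rot: [0.0, 0.782, 0.623, 0.002]
ft_force: [0.5, 3.8, 6.9]
opening: 0.0142
grip_force: 45.0
t 17.02 pos [0.5571 0.0595 0.0634] yawY -0.2255 z [ 0.003  0.002 -1.   ] F [0.5 3.8 6.9] open 0.0142 q [0.04 0.01 1.6  0.   1.53 0.27]
tool delta [-0.0063 -0.0001  0.    ] rz -0.0001
```

View pics/c7.png

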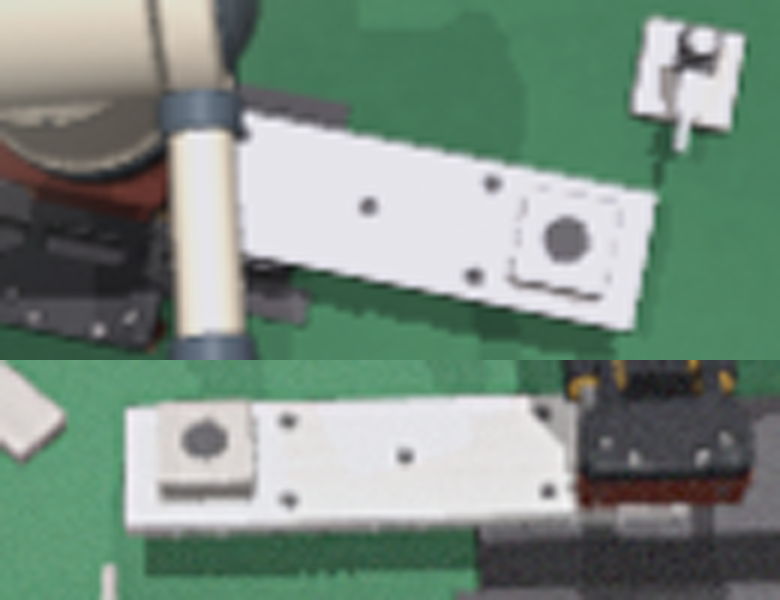

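The plate's nose corners are at (657,193) and (632,330) in the top crop, with the pointer tip at (681,150). In the scene crop the nose edge runs (126,408) to (126,525) and the tip is at (109,566). I'll compute how much is left.

Run:
```python
from h import *
t=load("top4");s=load("scene4")
g=lambda c,u,v,x,y,z,k=6:ray(c,(x+(u+.5)/k-.5,y+(v+.5)/k-.5),z)[:2]
def rep(n,a,b,tip,l0,l1):
    d=(a-b)/np.hypot(*(a-b)) # toward +y
    e=np.array([d[1],-d[0]]);ll=l1-l0
    U=np.array([np.cos(-1.796),np.sin(-1.796)])
    print(n,"w",np.hypot(*(a-b)).round(4),"nose yaw",np.arctan2(e[1],e[0]).round(3),"long edge yaw",np.arctan2(ll[1],ll[0]).round(4),"left",((tip-(a+b)/2)@U).round(4),"clear",((tip-a)@[-U[1],U[0]]).round(4),"nose",((a+b)/2).round(4))
rep("top",g(t,657,193,185,172,.06),g(t,632,331,185,172,.06),g(t,681,152,185,172,.06),g(t,262,118,185,172,.06),g(t,657,193,185,172,.06))
# scene: rows offset 360
k=lambda u,v,z:g(s,u,v-360,200,165,z)
rep("scene",k(126,525,.06),k(126,408,.06),k(109,566,.06),k(480,519,.06),k(126,525,.06))
print("expected from FK: nose", np.array([.5571,.0595])+.215*np.array([np.cos(-1.796),np.sin(-1.796)]))
```

```text
top w 0.0603 nose yaw -1.79 long edge yaw -1.7883 left 0.0067 clear 0.0196 nose [ 0.5082 -0.15  ]
scene w 0.0595 nose yaw -1.779 long edge yaw -1.8103 left 0.0063 clear 0.0199 nose [ 0.5094 -0.1493]
expected from FK: nose [ 0.50908945 -0.15007096]
```

```bash
python3 steer.py '-0.003 0 0.0005 0 0 0;-0.003 0 0 0 0 0;0 0 0 0 0 0;0 0 0 0 0 0;0 0 0 0 0 0;0 0 0 0 0 0'
python3 - <<'E'
from h import *
tool([.5556,.0534,.0634],-.2254)
for n in("top","scene"):
    c=arm.capture(n); np.savez(f"{n}5.npz",**c)
t=load("top5");s=load("scene5")
cv2.imwrite("pics/c8.png",np.vstack([crop(t,260,180,60,60,10)[:350],np.zeros((0,600,3),np.uint8),crop(s,200,180,60,25,10)]))
E
```

```text
time: 17.88
ee_pos: [0.5561, 0.0545, 0.0635]
eef_rot: [0.0, 0.782, 0.623, 0.002]
ft_force: [1.0, 4.9, 9.0]
opening: 0.0139
grip_force: 45.0
t 17.88 pos [0.5561 0.0545 0.0635] yawY -0.2251 z [ 0.004  0.003 -1.   ] F [1.  4.9 9. ] open 0.0139 q [0.04 0.   1.6  0.   1.53 0.26]
tool delta [-0.0012 -0.0002  0.0001] rz 0.0003
```

View pics/c8.png

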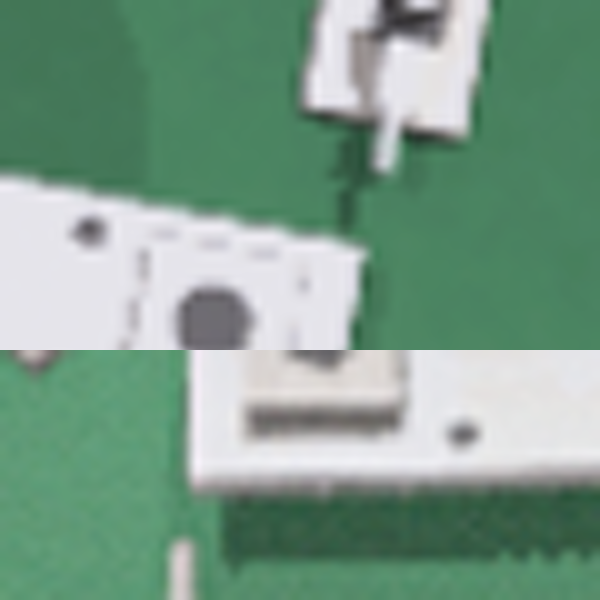

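Close-up: the top crop has the nose corner at (367,246) and the tip at (384,173). The scene crop has the corner at (190,483) and the tip at (181,541). A few millimetres may remain, so I'll work them out.

Run:
```python
from h import *
t=load("top5");s=load("scene5")
g=lambda c,u,v,x,y,z,k=10:ray(c,(x+(u+.5)/k-.5,y+(v+.5)/k-.5),z)[:2]
U=np.array([np.cos(-1.796),np.sin(-1.796)])
print("left top",(g(t,384,173,260,180,.06)-g(t,367,246,260,180,.06))@U,"scene",(g(s,181,541-350,200,180,.06)-g(s,190,483-350,200,180,.06))@U)
```

```text
left top 0.0008529740039382471 scene 0.0019417639529916222
```

Both views and the arm's own reading agree that about 1.2 to 1.4 mm remains.

```bash
python3 steer.py '-0.0013 0 0 0 0 0;0 0 0 0 0 0;0 0 0 0 0 0;0 0 0 0 0 0;0 0 0 0 0 0'
python3 - <<'E'
from h import *
tool([.5556,.0534,.0634],-.2254)
c=arm.capture("scene");t=arm.capture("top")
cv2.imwrite("pics/c9.png",np.hstack([crop(c,100,155,200,110,2),crop(t,180,165,200,110,2)]))
E
```

```text
time: 18.6
ee_pos: [0.5559, 0.0535, 0.0635]
eef_rot: [-0.0, 0.782, 0.623, 0.003]
ft_force: [2.1, 5.9, 9.7]
opening: 0.0139
grip_force: 45.0
t 18.6 pos [0.5559 0.0535 0.0635] yawY -0.2249 z [ 0.004  0.003 -1.   ] F [2.1 5.9 9.7] open 0.0139 q [0.03 0.   1.6  0.   1.53 0.26]
tool delta [-0.0002 -0.0003  0.0001] rz 0.0005
```

View pics/c9.png

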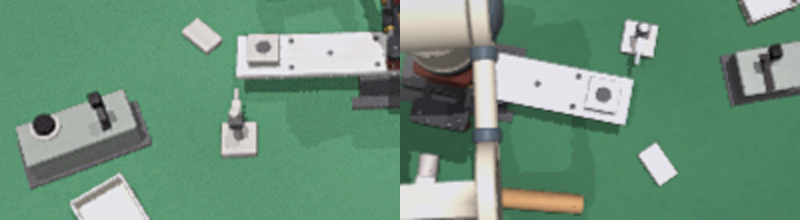

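The plate is level with the tip, and the alarm lever, block and gauge are untouched. The tool sags about 4 mrad nose-down, so I'll trim that and then hand in.

```bash
python3 steer.py '0 0 0 0 -0.003 0;0 0 0 0 -0.003 0;0 0 0 0 0 0;0 0 0 0 0 0' - 55
python3 - <<'E'
from h import *
tool([.5556,.0534,.0634],-.2254)
print(arm.get_obs()["moment"])
E
```

```text
time: 19.2
ee_pos: [0.5559, 0.0535, 0.0634]
eef_rot: [0.002, 0.782, 0.623, 0.0]
ft_force: [2.0, 5.9, 8.7]
opening: 0.0142
grip_force: 55.0
t 19.2 pos [0.5559 0.0535 0.0634] yawY -0.225 z [ 0.003 -0.002 -1.   ] F [2.  5.9 8.7] open 0.0142 q [ 0.04  0.01  1.6  -0.    1.53  0.26]
tool delta [-0.0002 -0.0003 -0.    ] rz 0.0004
[ 1.23628842  0.01397727 -0.06509633]
```

```bash
python3 -c "
from cell import arm
print(arm.sign_off())"
```

```text
the job is handed in; nothing more can be done
None
```

Handed in at about 19 s: I pressed the alarm button, the lever dropped, and I stood it back up; the plate is slid out with its front end level with the pointer tip (within about 1 mm by my measurements), about 20 mm clear of the gauge, and still gripped flat on the riser.

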